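# Clear the test fixture's sprung lid and hold it open at the set angle

### The arm

A 6-joint arm with a two-finger parallel gripper is mounted at the origin on the work surface. World frame = base frame: x ahead of the robot, y to its left, z up, the work surface at z = 0. Lengths are in m, angles in rad, forces in N, time in s.
With the tool pointing down it reaches from about 0.35 to 0.775 m from the base axis. Payload 5.5 kg.
Tool frame: the origin (TCP) lies midway between the tips of the shut fingers; the grasp point (between the pads) lies 19 mm behind it; z points along the fingers, y is the direction in which the jaws open and shut (so a half turn about z gives the same grasp; the last joint's range is limited). The gripper opens to 85 mm and grips with 20 to 120 N. Pads are 22 mm wide; open, the fingers measure 114 mm over their backs; the gripper's body (76 mm by 85 mm) begins 54 mm behind the grasp point. The pads swing forward as they close: fully open they stand 13 mm farther back than shut.
Start: joints at [1.153, 0.313, 0.046, 1.304, 0, 1.431], TCP at [0.158, 0.553, 0.231] pointing down, gripper open.
Joint ranges: [-2.76, 2.76], [-0.86, 1.69], [-1.03, 1.26], [-2.2, 2.34], [-1.47, 1.5], [-3.14, 3.14]. Speed limits (rad/s): [2.57, 2.57, 3.14, 3.14, 3.14, 3.14].

### API

Orientations are given as a unit quaternion [w, x, y, z].
In Python, from workcell import env gives the robot as it stands.
- The arm moves only by the shell command python3 -m creep 'ROWS' [OPENING] [FORCE]. ROWS is JSON, a list of rows, each a list of 6 numbers: the shift along the tool's x, y, z in m, then the turn, a rotation vector about the tool's x, y, z in degrees. A call has exactly 8 rows; each row is the pose to reach, as a shift and turn from the pose commanded when the call began, along the tool's axes at that moment; what a row does not reach only later rows make up. A row lasts 1/10 s, in which the tool goes at most 50 mm and 8.59 degrees, less where a joint would pass 70% of its speed; a pose out of reach is approached as far as the arm can. A call with a gripper value outside its range is refused whole. OPENING is the finger opening in m, from 0 to 0.0854, set as the call begins (- or left out, the last holds). The fingers move at their own pace and stop on an object; FORCE is the grip in N (left out, the last holds). Time passes only in rows, so rows that repeat a pose let the fingers close, or fill a call up. It gives the time, the measured TCP pose, the force and the opening at its end, in the units of the state.
- env.get_state(): the state, without advancing time (a new reading comes with each control period).
- env.read_camera(name): name is "scene" or "top"; returns (picture, depth): 400x640x3 uint8, blue, green, red; 400x640 float32, m along the optical axis (not along the pixel's ray), 0 where there is no reading.
- env.camera_params(name): a dict with "fx", "fy", "cx", "cy" (pixels), "position" and "orientation" of the camera in the world. Camera axes: x right, y up, looking along -z (the intrinsics and any distortion apply to the point x, -y, -z); pixel columns grow to the right and rows downward; lengths in m; the calibration is good to about 2 mm. A picture is of the moment at which its call begins. camera_params takes no time and is no camera call.
- env.hand_in(): hands the job in, once; it reports no verdict.
The state is a dict: "clock": time; "joint_pos": joint angles; "qvel": joint speeds; "tau": joint torques, N m; "tcp_pos": TCP position; "orientation": TCP orientation; "wrist_force": force on the tool from outside, world axes, zero at the start; "ft_torque": the same for the moment, N m; "finger_gap": finger opening in m.
Only numpy, scipy, OpenCV 4.12 (cv2) and the standard library are available. Lean on these libraries where they do the work, as an engineer would, in place of code of your own. Each camera call takes 0.05 s, during which the arm holds its last target. There are 200 camera calls.

### The job

Someone left a fragile ceramic power device, a white disc, on the closed lid of the test fixture: set it gently down flat in the middle of the plain undivided tray and let go of it, never gripping it with more than 25 N and not dropping it. Then raise the fixture's spring-loaded lid by its handle until the lid lies in line with the steel pointer arm at its end, and hold it still there: it springs shut if released, so finish while still holding it. Keep the lid shut until the disc is in the tray, and leave the pointer arm and everything else on the bench where they are.

Things in the scene. Friction and masses are not known exactly. Their poses are not given: they have to be found in the camera images.
- puck_mid (a point): centre (half-way up) of the white ceramic disc with copper faces, 50 mm across, 36 mm high, 0.14 to 0.23 kg, lying flat on the closed lid at the start; its z axis points up. It cracks if gripped with more than 25 N or dropped from more than 10 mm; a grip of 6 to 12 N carries it
- tray_in (a point): centre of the inner floor (4 mm above the bench) of the plain undivided black tray, 130 x 130 mm outside, walls 4 mm thick, rim 22 mm above the bench; fixed to the bench. x and y axes along its sides, z up. A black tray of the same size with four compartments is not the one; either may be the nearer
- lid_hinge (a point): middle of the hinge line of the test fixture, a blue box 240 mm (along the hinge) x 220 mm x 100 mm high fixed to the bench; this point is 100 mm above the bench, at the underside of the lid. It stays put: x axis along the hinge, -y axis level across the closed lid towards its free edge, z up
- handle_mid (a point): middle of the lid's handle, a round aluminium bar of 12 mm diameter parallel to the hinge line, held by two posts 110 mm apart, its centre line 45 mm above the top of the lid. Moves with the lid: 205 mm from the hinge line towards the free edge and 53 mm along the lid's own upward normal from the hinge point
- lid (a joint): opening angle of the grey lid (240 x 220 mm, 8 mm thick), rad: 0 shut, grows as the free edge rises, stop at 1.4. A spring and the lid's weight pull it shut: about 4.5 N at the handle when shut, about 7 N at 0.8 rad, across the lid
- lid_edge (a point): corner of the lid's free edge at the end next to the pointer arm, 220 mm from the hinge line; its y axis lies along the lid (-y away from the hinge)
- mark (a joint): angle at which the pointer arm is set, rad, measured as lid: the lid is in line with the arm when the two values are equal. Differs from start to start (0.4 to 0.8), held by friction; not to be moved
- mark_tip (a point): tip of the pointer arm, a thin steel strip (250 mm long, 12 mm wide, 6 mm thick) with a small disc at the tip, pivoted on the lid's hinge line 18 mm beyond the +x end of the lid and already raised at the set angle; its y axis lies along the arm (-y away from the hinge)
- sorter: centre of the underside of the black tray with four compartments, 130 x 130 x 22 mm, fixed; holds three small stud diodes; not used
- meter: yellow multimeter lying flat, 170 x 85 x 36 mm, leave alone; origin at the centre of its underside
- driver: screwdriver lying on the bench beyond the multimeter, about 200 mm long, leave alone; origin underneath it
- cleaner: white bottle, 52 mm across, 130 mm high, leave alone; origin at the centre of its underside
- heatsink: finned aluminium heat sink, 70 x 70 x 32 mm, leave alone; origin at the centre of its underside
- mug: blue mug, 80 mm across, 90 mm high, leave alone; origin at the centre of its underside
- stud0: small stud diode, 22 mm across, 36 mm high, in the divided tray, leave alone; origin at the centre of its underside
- stud1: a second such stud diode
- stud2: a third such stud diode
Mind the look-alikes: they are no part of the job. Leave any black look-alike of the part that bears puck_mid alone. Leave any pink look-alike of the part that bears tray_in alone.

How it is judged:
By the outcome, as a careful person would: the job done as asked, in the order asked, and still so for the second after the job is handed in, while the arm keeps its last pose, push and grip.
It also fails if it takes over 69 s, if anything falls off the work surface, if the arm or the gripper's body presses on something with over 40 N, if the wrist force passes 120 N, or if a joint passes its speed limit or range.

## Working session

There is one attempt and no reset: what is moved stays moved. The work goes in short steps, Python scripts to look and compute and a shell command to move; the robot and the scene stay as the last step left them, time stands still between calls to the robot, and variables do not carry over. Pictures are saved under pics/ and viewed, about 8 in all and at most 12, crops included, and the job is handed in when it is done.

```bash
ls; mkdir -p pics; cat > h.py <<'E'
import numpy as np, cv2
from scipy.spatial.transform import Rotation as R
from workcell import env
def rot(q): return R.from_quat([q[1],q[2],q[3],q[0]])
def shot(n,f=None):
    im,d=env.read_camera(n); p=env.camera_params(n); np.savez(f'pics/{n}.npz',im=im,d=d)
    if f: cv2.imwrite('pics/'+f,im)
    return im,d,p
def cloud(d,p):
    v,u=np.mgrid[:d.shape[0],:d.shape[1]]
    c=np.stack([(u-p['cx'])/p['fx']*d,-(v-p['cy'])/p['fy']*d,-d],-1)
    return rot(p['orientation']).apply(c.reshape(-1,3)).reshape(c.shape)+np.array(p['position'])
E
python3 - <<'E'
from h import *
a=shot('top','t1.png');b=shot('scene','s1.png')
print(a[2],b[2],env.get_state())
E
```

```text
pics
{'fx': 362.4843506591574, 'fy': 362.4843506591574, 'cx': 320.6677165386121, 'cy': 199.0885578609185, 'position': array([ 0.30697291, -0.0642893 ,  1.51314942]), 'orientation': array([-0.69660281, -0.07183275,  0.07492269,  0.70990927])} {'fx': 365.5878592354953, 'fy': 365.5878592354953, 'cx': 317.41618093149816, 'cy': 197.4311026507366, 'position': array([1.16676623, 0.36958646, 1.07689926]), 'orientation': array([0.40539806, 0.1407792 , 0.28081105, 0.85847469])} {'clock': 0.1, 'joint_pos': array([1.15342764e+00, 3.13936759e-01, 4.50600501e-02, 1.30360831e+00,
       2.81735142e-06, 1.43120052e+00]), 'qvel': array([-0.00027724, -0.00302606,  0.00356694, -0.00030925, -0.00061734,
       -0.00028237]), 'tau': array([ 4.00610967e-03, -4.81723166e+01,  2.99244386e+01,  1.27477982e-02,
       -3.27274915e-05,  2.14234808e-05]), 'tcp_pos': array([0.15748524, 0.55251957, 0.23047823]), 'orientation': array([-2.33461898e-04,  1.38440315e-01,  9.90370419e-01, -8.11427816e-04]), 'wrist_force': array([ 0.1686348 , -0.68617969, -0.72363783]), 'ft_torque': array([ 0.03279578,  0.00919236, -0.00337277]), 'finger_gap': 0.08568530319772337}
```

View pics/t1.png

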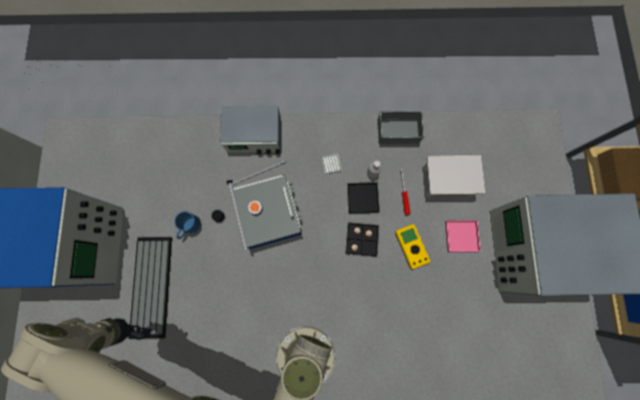

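View pics/s1.png

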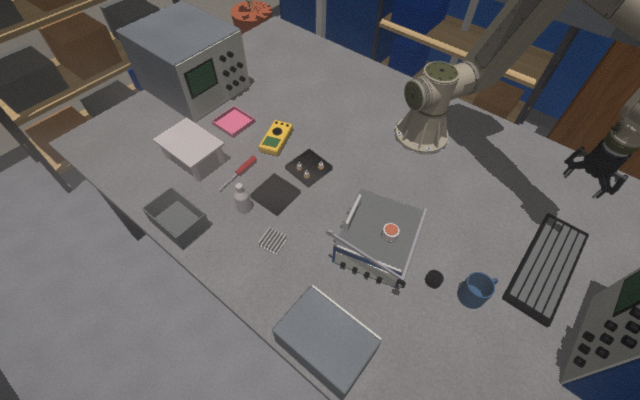

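The top picture shows the puck at (255,208) on the lid and the plain tray at (363,198), with the divided tray at (362,239). The handle is at (292,197), and the pointer arm runs from (230,182) to (285,161). The hinge is on the left edge of the lid (+y side). The scene view agrees. Next I'll measure from the depth data.

```bash
python3 - <<'E'
from h import *
for n,boxes in (('top',dict(fix=(225,150,310,255),tray=(342,176,384,218))),('scene',dict(fix=(322,185,435,275),tray=(245,170,305,218)))):
    f=np.load(f'pics/{n}.npz');im,d=f['im'].astype(int),f['d'];p=env.camera_params(n);C=cloud(d,p)
    v,u=np.mgrid[:400,:640]
    def inb(b): return (u>=b[0])&(u<=b[2])&(v>=b[1])&(v<=b[3])&(d>0)
    m=inb(boxes['fix']);Z=C[...,2]
    print(n,'z hist',np.histogram(Z[m],bins=np.arange(-.01,.3,.01)))
    l=m&(abs(Z-.108)<.006); r=cv2.minAreaRect(C[l][:,:2].astype(np.float32)*1000);print('lid',l.sum(),np.median(Z[l]),r,cv2.boxPoints(r).round().tolist())
    s=im.max(-1)-im.min(-1)
    red=m&(im[...,2]-im[...,0]>60)
    P=C[red];print('copper',red.sum(),np.median(P,0),P.min(0),P.max(0))
    t=inb(boxes['tray'])&(im.max(-1)<45);P=C[t];P=P[P[:,2]<.04]
    r=cv2.minAreaRect(P[:,:2].astype(np.float32)*1000);print('tray',len(P),np.median(P,0),r)
    hp=m&(Z>.125)&~red;
    np.save(f'pics/hp_{n}.npy',np.c_[u[hp],v[hp],C[hp]])
    q=np.c_[u[hp],v[hp],(C[hp]*1000).round()];print(q[::max(1,len(q)//45)].astype(int).tolist())
a=cv2.imread('pics/t1.png')[150:260,215:395];b=cv2.imread('pics/s1.png')[175:290,310:450]
cv2.imwrite('pics/c1.png',np.vstack([cv2.resize(a,(720,440))[:300],np.zeros((1,720,3),np.uint8)]));
cv2.imwrite('pics/c2.png',cv2.resize(b,None,fx=5,fy=5,interpolation=cv2.INTER_CUBIC))
E
```

```text
top z hist (array([2946, 2017,   64,   61,   85,   36,   62,   23,   52,   39,   59,
       2630,  602,   25,   69,  103,   93,   30,   16,   15,   14,   17,
          2,    0,    0,    0,    0,    0,    0,    0]), array([-0.01,  0.  ,  0.01,  0.02,  0.03,  0.04,  0.05,  0.06,  0.07,
        0.08,  0.09,  0.1 ,  0.11,  0.12,  0.13,  0.14,  0.15,  0.16,
        0.17,  0.18,  0.19,  0.2 ,  0.21,  0.22,  0.23,  0.24,  0.25,
        0.26,  0.27,  0.28,  0.29]))
lid 3048 0.10741622924117356 ((577.1483764648438, 154.79559326171875), (285.6627197265625, 230.50306701660156), 16.291664123535156) [[408.0, 225.0], [472.0, 4.0], [747.0, 84.0], [682.0, 305.0]]
copper 76 [0.57160818 0.18343636 0.14296624] [0.55327726 0.16541522 0.13332338] [0.59135516 0.20037478 0.14974415]
tray 852 [ 0.62736873 -0.25345781  0.00404173] ((625.9965209960938, -251.59744262695312), (127.50355529785156, 123.42814636230469), 0.8274731636047363)
[[282, 161, 731, 70, 211], [283, 162, 727, 66, 210], [282, 163, 724, 70, 206], [279, 164, 722, 82, 202], [275, 165, 719, 97, 199], [272, 166, 716, 109, 196], [270, 167, 716, 118
[... 1327 characters left out ...]
 0,    0,    0]), array([-0.01,  0.  ,  0.01,  0.02,  0.03,  0.04,  0.05,  0.06,  0.07,
        0.08,  0.09,  0.1 ,  0.11,  0.12,  0.13,  0.14,  0.15,  0.16,
        0.17,  0.18,  0.19,  0.2 ,  0.21,  0.22,  0.23,  0.24,  0.25,
        0.26,  0.27,  0.28,  0.29]))
lid 4179 0.10911648857170997 ((568.3138427734375, 153.91383361816406), (272.09576416015625, 225.94752502441406), 15.065014839172363) [[408.0, 228.0], [466.0, 9.0], [729.0, 80.0], [670.0, 298.0]]
copper 99 [0.57267026 0.18690381 0.14542696] [0.55433134 0.16838966 0.14129534] [0.5906748  0.20307611 0.15022522]
tray 0 [nan nan nan] ((0.0, 0.0), (0.0, 0.0), 0.0)
  return _methods._mean(a, axis=axis, dtype=dtype,
  ret = um.true_divide(
```

View pics/c2.png

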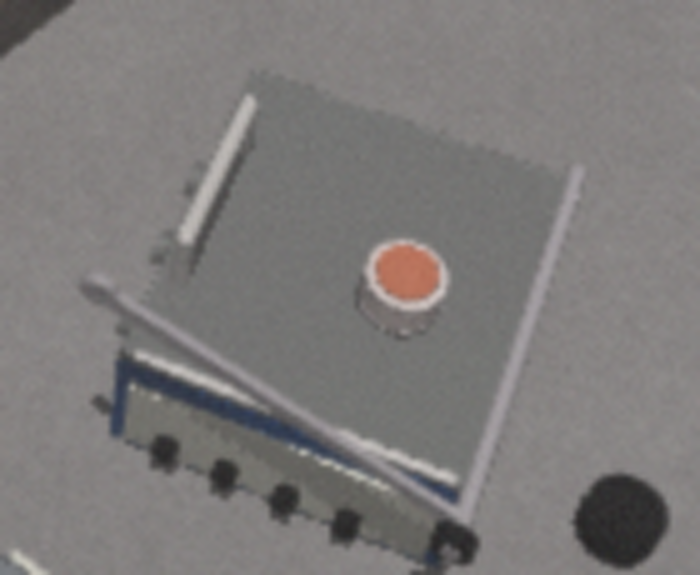

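Scene crop: puck top at crop (405,275), handle from (250,100) to (185,240), pointer arm from the pivot (455,540) to its tip (95,285). Now I'll refine the numbers by fitting.

```bash
python3 - <<'E'
from h import *
H={}
for n in('top','scene'):
    q=np.load(f'pics/hp_{n}.npy')[:,2:]
    hd=q[(q[:,2]>.145)&(q[:,2]<.17)&(q[:,1]<.1)&(q[:,0]<.66)]
    vx,vy,x0,y0=cv2.fitLine((hd[:,:2]*1000).astype(np.float32),cv2.DIST_HUBER,0,.01,.01).ravel()
    if vx<0:vx,vy=-vx,-vy
    e=np.array([vx,vy]);t=(hd[:,:2]*1000-[x0,y0])@e
    mid=np.array([x0,y0])+e*(t.min()+t.max())/2
    print(n,'handle mid',mid,'z',np.median(hd[:,2]),'len',np.ptp(t),'yaw',np.degrees(np.arctan2(vy,vx)))
    H[n]=q
yaw=np.radians(15);ex=np.array([np.cos(yaw),np.sin(yaw),0]);ey=np.array([-ex[1],ex[0],0])
for n in H:
    q=H[n];x=q@ex;y=-(q@ey)
    a=q[(q[:,0]>.672)&(q[:,2]>.128)]; x=a@ex;y=-(a@ey)
    vx,vz,_y,_z=cv2.fitLine(np.c_[y,a[:,2]].astype(np.float32)*1000,cv2.DIST_HUBER,0,.01,.01).ravel()
    print(n,'arm n',len(a),'x_h',np.median(x),x.std(),'slope angle',np.arctan2(vz,vx)*(1 if vx>0 else 1),'at z=100+3/cos y_h=',_y+(103.3-_z)*vx/vz,'tip',a[a[:,2].argmax()])
p=env.camera_params('scene');f=np.load('pics/scene.npz');C=cloud(f['d'],p);im=f['im']
P=C[170:218,245:305];g=im[170:218,245:305].max(-1)
m=(g<75)&(P[...,2]<.03);P=P[m];print('scene tray',m.sum(),np.median(P,0),cv2.minAreaRect(P[:,:2].astype(np.float32)*1000), np.percentile(g,[5,20,40,60,80]))
E
```

```text
top handle mid [586.61612812  55.08121732] z 0.15678772155634446 len 116.5843726125832 yaw 15.006643
scene handle mid [590.90216717  59.59313989] z 0.1583391369428765 len 120.67356787481924 yaw 14.584839
top arm n 126 x_h 0.7186205668718788 0.0020900987169543304 slope angle 0.40733674 at z=100+3/cos y_h= -117.34346 tip [0.73030184 0.06588014 0.21114794]
scene arm n 301 x_h 0.7242718833893781 0.0020581140916910105 slope angle 0.40008885 at z=100+3/cos y_h= -125.88041 tip [0.7302646  0.07406266 0.21599318]
scene tray 1143 [ 0.62343706 -0.24669679  0.00573096] ((586.6200561523438, -248.5318603515625), (217.3861083984375, 132.8577880859375), 0.9351701736450195) [ 66.  70.  75. 130. 133.]
```

```bash
cat >> h.py <<'E'
def go(p,yaw,tilt=0):
    """shift/turn for creep to TCP p with jaw axis at world yaw (deg), tool down, tilted by -tilt(rad) about hinge x"""
    s=env.get_state();T=rot(s['orientation'])
    y=np.radians(yaw);Y=np.array([np.cos(y),np.sin(y),0])
    best=None
    for Yv in(Y,-Y):
        Z=np.array([0,0,-1.]);G=R.from_matrix(np.c_[np.cross(Yv,Z),Yv,Z])
        if tilt: G=R.from_rotvec(-tilt*HX)*G
        rv=(T.inv()*G).as_rotvec(degrees=True)
        if best is None or np.linalg.norm(rv)<np.linalg.norm(best): best=rv
    print('shift',T.inv().apply(np.array(p)-s['tcp_pos']).round(4),'turn',best.round(2),'t',round(s['clock'],2),'tcp',s['tcp_pos'].round(4),'F',s['wrist_force'].round(2),'gap',round(s['finger_gap'],4),'q',s['joint_pos'].round(2))
HX=np.array([np.cos(np.radians(14.8)),np.sin(np.radians(14.8)),0])
E
python3 -c "
from h import *
go([.572,.185,.25],14.8)"
python3 -m creep '[[-0.04,-0.019,-0.02,0,0,5],[-0.08,-0.038,-0.02,0,0,10],[-0.12,-0.058,-0.02,0,0,15],[-0.16,-0.077,-0.02,0,0,20],[-0.2,-0.096,-0.02,0,0,25],[-0.24,-0.115,-0.02,0,0,30],[-0.28,-0.134,-0.02,0,0,35],[-0.32,-0.154,-0.02,0,0,40]]' 0.085 20
python3 -c "
from h import *
go([.572,.185,.25],14.8)"
```

```text
shift [-0.4994 -0.2398 -0.0192] turn [-9.000e-02  4.000e-02  5.928e+01] t 0.1 tcp [0.1575 0.5525 0.2305] F [ 0.17 -0.69 -0.72] gap 0.0857 q [1.15 0.31 0.05 1.3  0.   1.43]
clock: 0.9
tcp_pos: [0.4242, 0.3157, 0.251]
orientation: [-0.0, 0.47, 0.882, -0.0]
wrist_force: [0.5, 0.2, 0.0]
finger_gap: 0.0852
shift [-0.1909  0.0499  0.0009] turn [-2.000e-02 -1.000e-02  1.908e+01] t 0.9 tcp [0.4242 0.3157 0.251 ] F [0.5  0.17 0.05] gap 0.0852 q [ 0.49  0.22 -0.03  1.32  0.    1.47]
```

```bash

python3 -m creep '[[-0.04,0.01,0,0,0,4],[-0.08,0.02,0,0,0,8],[-0.12,0.03,0,0,0,12],[-0.16,0.041,0,0,0,16],[-0.191,0.05,0,0,0,19],[-0.191,0.05,0,0,0,19],[-0.191,0.05,0.02,0,0,19],[-0.191,0.05,0.04,0,0,19]]'
python3 - <<'E'
from h import *
go([.572,.185,.112],14.8)
im,d,p=shot('scene'); cv2.imwrite('pics/c3.png',cv2.resize(im[120:290,310:470],None,fx=3.5,fy=3.5,interpolation=cv2.INTER_CUBIC))
E
```

```text
clock: 1.7
tcp_pos: [0.5717, 0.187, 0.2109]
orientation: [0.0, 0.608, 0.794, 0.0]
wrist_force: [-0.7, -0.6, -0.5]
finger_gap: 0.0852
shift [-0.0021 -0.0003  0.0989] turn [ 0.03 -0.02  0.29] t 1.7 tcp [0.5717 0.187  0.2109] F [-0.72 -0.57 -0.45] gap 0.0852 q [0.18 0.37 0.08 1.28 0.   1.49]
```

View pics/c3.png

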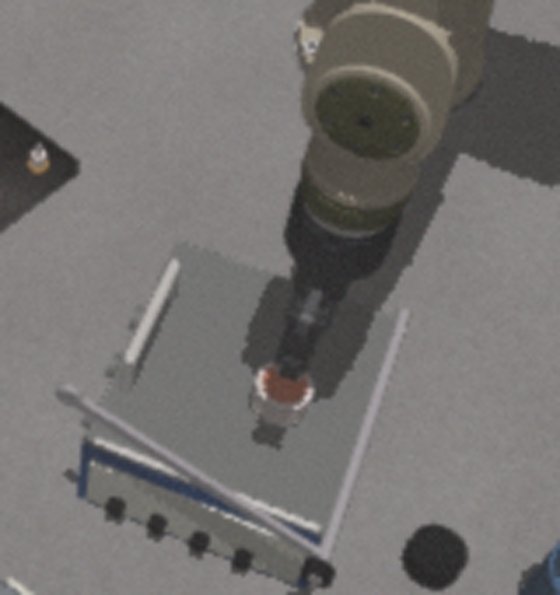

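The gripper hangs over the puck (crop 285,385), with the jaws along the hinge direction and clear of the handle and arm. I'll descend.

```bash

python3 -m creep '[[-0.002,0,0.02,0,0,0],[-0.002,0,0.04,0,0,0],[-0.002,0,0.055,0,0,0],[-0.002,0,0.07,0,0,0],[-0.002,0,0.08,0,0,0],[-0.002,0,0.09,0,0,0],[-0.002,0,0.099,0,0,0],[-0.002,0,0.099,0,0,0]]'
python3 -m creep '[[0,0,0,0,0,0],[0,0,0,0,0,0],[0,0,0,0,0,0],[0,0,0,0,0,0],[0,0,0,0,0,0],[0,0,0,0,0,0],[0,0,0,0,0,0],[0,0,0,0,0,0]]' 0.056 20
python3 -m creep '[[0,0,0,0,0,0],[0,0,0,0,0,0],[0,0,0,0,0,0],[0,0,0,0,0,0],[0,0,0,0,0,0],[0,0,0,0,0,0],[0,0,0,0,0,0],[0,0,0,0,0,0]]' 0.048 20
```

```text
clock: 2.55
tcp_pos: [0.5713, 0.185, 0.1111]
orientation: [-0.001, 0.608, 0.794, -0.001]
wrist_force: [0.4, 0.3, -0.6]
finger_gap: 0.0848
clock: 3.35
tcp_pos: [0.5722, 0.185, 0.1123]
orientation: [-0.0, 0.608, 0.794, 0.0]
wrist_force: [-0.8, -0.2, -0.1]
finger_gap: 0.0558
clock: 4.15
tcp_pos: [0.5722, 0.1851, 0.1124]
orientation: [0.0, 0.608, 0.794, 0.0]
wrist_force: [0.1, 0.1, 3.1]
finger_gap: 0.0494
```

```bash

python3 -m creep '[[0,0,-0.002,0,0,0],[0,0,-0.004,0,0,0],[0,0,-0.006,0,0,0],[0,0,-0.006,0,0,0],[0,0,-0.006,0,0,0],[0,0,-0.006,0,0,0],[0,0,-0.006,0,0,0],[0,0,-0.006,0,0,0]]'
python3 - <<'E'
from h import *
for i in range(3):
    im,d,p=shot('scene'); print(env.get_state()['wrist_force'],env.get_state()['finger_gap'])
cv2.imwrite('pics/c4.png',cv2.resize(im[170:270,340:440],None,fx=5,fy=5,interpolation=cv2.INTER_CUBIC))
E
```

```text
clock: 4.95
tcp_pos: [0.5721, 0.185, 0.1182]
orientation: [-0.0, 0.608, 0.794, -0.0]
wrist_force: [-0.3, -0.6, -2.0]
finger_gap: 0.0494
[-0.58802834  0.22251983 -1.34228663] 0.049008510763735955
[-0.23021095  0.07335421 -2.75657747] 0.04924597889278486
[ 0.1380217  -0.72123871 -2.86992417] 0.0492679300433032
```

View pics/c4.png

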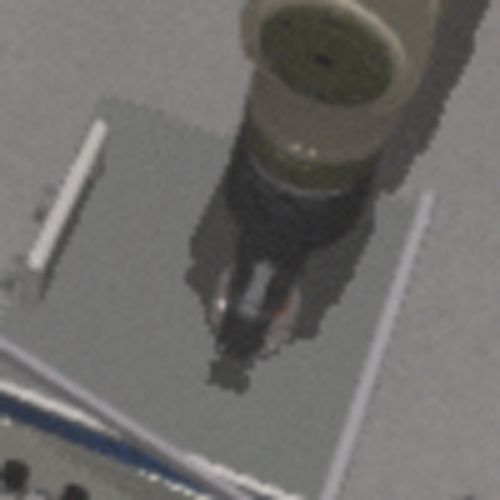

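The puck is lifted: about 2 N weight, gap steady at 49 mm, and the puck sits between the fingers. I'll raise it, then carry it over.

```bash

python3 -m creep '[[0,0,-0.01,0,0,0],[0,0,-0.025,0,0,0],[0,0,-0.04,0,0,0],[0,0,-0.06,0,0,0],[0,0,-0.08,0,0,0],[0,0,-0.095,0,0,0],[0,0,-0.1,0,0,0],[0,0,-0.1,0,0,0]]'
python3 -c "
from h import *
go([.625,-.25,.218],0)"
```

```text
clock: 5.9
tcp_pos: [0.5728, 0.1851, 0.2196]
orientation: [0.001, 0.608, 0.794, 0.001]
wrist_force: [-0.2, 0.6, -1.3]
finger_gap: 0.0494
shift [-0.4337 -0.0628  0.0015] turn [ 1.300e-01 -1.000e-02  1.508e+01] t 5.9 tcp [0.5728 0.1851 0.2196] F [-0.17  0.55 -1.29] gap 0.0494 q [0.18 0.37 0.09 1.3  0.   1.49]
```

```bash

python3 -m creep '[[-0.01,-0.0015,0,0,0,0],[-0.03,-0.004,0,0,0,1],[-0.055,-0.008,0,0,0,2],[-0.085,-0.012,0,0,0,3],[-0.115,-0.017,0,0,0,4],[-0.145,-0.021,0,0,0,5],[-0.175,-0.025,0,0,0,6],[-0.205,-0.03,0,0,0,7]]'
python3 -m creep '[[-0.03,-0.001,0,0,0,1],[-0.06,-0.001,0,0,0,2],[-0.09,-0.002,0,0,0,3],[-0.12,-0.003,0,0,0,4],[-0.15,-0.004,0,0,0,5],[-0.18,-0.005,0,0,0,6],[-0.2,-0.005,0,0,0,7],[-0.21,-0.005,0,0,0,8]]'
python3 - <<'E'
from h import *
go([.625,-.25,.0095],0)
im,d,p=shot('top','x.png');cv2.imwrite('pics/c5.png',cv2.resize(im[150:270,310:440],None,fx=4,fy=4,interpolation=cv2.INTER_CUBIC))
E
```

```text
clock: 6.7
tcp_pos: [0.5958, -0.0226, 0.2169]
orientation: [-0.001, 0.656, 0.755, -0.001]
wrist_force: [0.7, -0.4, -2.4]
finger_gap: 0.0494
clock: 7.5
tcp_pos: [0.6206, -0.2314, 0.217]
orientation: [-0.001, 0.708, 0.706, -0.0]
wrist_force: [-0.0, 1.1, -2.5]
finger_gap: 0.0493
shift [-0.0188  0.0048  0.2075] turn [-0.09 -0.04 -0.1 ] t 7.5 tcp [ 0.6206 -0.2314  0.217 ] F [-0.04  1.13 -2.53] gap 0.0493 q [-0.48  0.49  0.28  1.36 -0.    1.09]
```

View pics/c5.png

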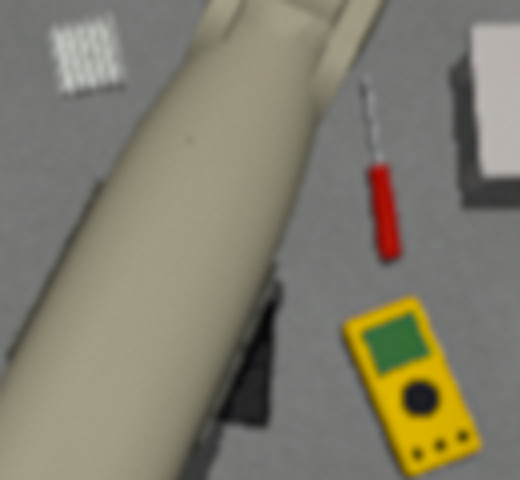

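The arm covers the tray here. Before lowering, I'll check that its links clear the bottle and heat sink below.

```bash
python3 - <<'E'
from h import *
f=np.load('pics/top.npz');C=cloud(f['d'],env.camera_params('top'))
a=C.reshape(-1,3);m=(a[:,2]>.2)&(a[:,0]>.3)&(a[:,1]<.1)&(a[:,1]>-.6);a=a[m]
for x in np.arange(.3,1.0,.05):
    s=a[(a[:,0]>=x)&(a[:,0]<x+.05)]
    if len(s): print(round(x,2),'y',s[:,1].min().round(3),s[:,1].max().round(3),'z min/med/max',s[:,2].min().round(3),np.median(s[:,2]).round(3),s[:,2].max().round(3))
p=env.camera_params('scene');im,d,_=shot('scene');C2=cloud(d,p)
print('bottle top',C2[186:192,238:242].reshape(-1,3).round(3)[::4].tolist())
cv2.imwrite('pics/c6.png',cv2.resize(im[40:260,180:420],None,fx=3,fy=2.7,interpolation=cv2.INTER_CUBIC))
E
```

```text
0.3 y -0.159 0.1 z min/med/max 0.676 0.737 1.513
0.35 y -0.183 0.096 z min/med/max 0.676 0.721 0.739
0.4 y -0.204 -0.053 z min/med/max 0.677 0.716 0.724
0.45 y -0.225 -0.079 z min/med/max 0.674 0.711 0.721
0.5 y -0.247 -0.111 z min/med/max 0.675 0.704 0.715
0.55 y -0.276 -0.144 z min/med/max 0.671 0.701 0.708
0.6 y -0.29 -0.172 z min/med/max 0.657 0.7 0.708
0.65 y -0.25 -0.193 z min/med/max 0.677 0.693 0.703
0.7 y 0.059 0.086 z min/med/max 0.2 0.206 0.216
bottle top [[0.743, -0.296, 0.129], [0.745, -0.296, 0.125], [0.749, -0.29, 0.128], [0.751, -0.288, 0.127], [0.752, -0.289, 0.122], [0.748, -0.296, 0.107]]
```

View pics/c6.png

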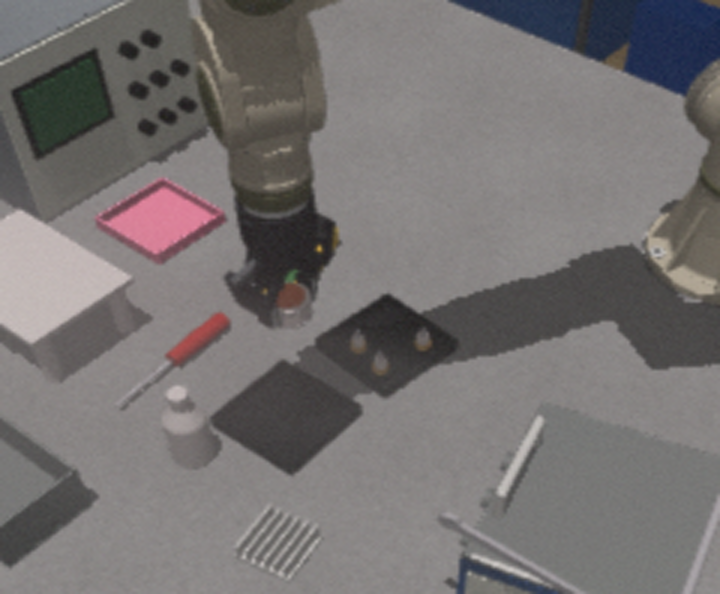

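The puck hangs level between the pads. The arm is about 0.68 m up, well clear. I read the tray corners at crop (213,415), (290,473), (363,409) and (285,361), which gives a second check on its centre.

```bash
python3 - <<'E'
from h import *
p=env.camera_params('scene')
def ray(u,v,z):
    c=rot(p['orientation']).apply([(u-p['cx'])/p['fx'],-(v-p['cy'])/p['fy'],-1]);o=np.array(p['position']);return o+c*(z-o[2])/c[2]
Q=np.array([ray(180+u/3,40+v/2.7,.018) for u,v in((213,415),(290,473),(363,409),(285,361))]);print(Q.round(4),Q.mean(0).round(4))
E
python3 -m creep '[[-0.005,0.001,0.01,0,0,0],[-0.012,0.003,0.03,0,0,0],[-0.018,0.005,0.055,0,0,0],[-0.018,0.005,0.085,0,0,0],[-0.018,0.005,0.11,0,0,0],[-0.018,0.005,0.13,0,0,0],[-0.018,0.005,0.14,0,0,0],[-0.018,0.005,0.145,0,0,0]]'
python3 -c "
from h import *
go([.625,-.25,.0095],0)"
```

```text
[[ 0.6885 -0.3116  0.018 ]
 [ 0.6978 -0.1762  0.018 ]
 [ 0.5649 -0.179   0.018 ]
 [ 0.5635 -0.3099  0.018 ]] [ 0.6287 -0.2442  0.018 ]
clock: 8.4
tcp_pos: [0.6255, -0.2459, 0.0719]
orientation: [-0.001, 0.706, 0.708, -0.0]
wrist_force: [-0.3, 1.3, -1.7]
finger_gap: 0.0498
shift [-0.0042 -0.0004  0.0624] turn [-0.11 -0.07  0.17] t 8.4 tcp [ 0.6255 -0.2459  0.0719] F [-0.3   1.27 -1.71] gap 0.0498 q [-0.49  0.58  0.06  1.06  0.    1.07]
```

```bash

python3 -m creep '[[0,0.001,0.01,0,0,0],[0,0.002,0.022,0,0,0],[0,0.002,0.034,0,0,0],[0,0.002,0.044,0,0,0],[0,0.002,0.05,0,0,0],[0,0.002,0.054,0,0,0],[0,0.002,0.056,0,0,0],[0,0.002,0.056,0,0,0]]'
python3 -c "
from h import *
go([.627,-.248,.0085],0)"
```

```text
clock: 9.2
tcp_pos: [0.6282, -0.2474, 0.0172]
orientation: [-0.0, 0.707, 0.708, 0.0]
wrist_force: [-0.0, -1.1, -1.6]
finger_gap: 0.0489
shift [-0.0006 -0.0012  0.0087] turn [ 0.   -0.01  0.08] t 9.2 tcp [ 0.6282 -0.2474  0.0172] F [-0.04 -1.09 -1.57] gap 0.0489 q [-0.49  0.63  0.01  0.95  0.    1.08]
```

```bash

python3 -m creep '[[0,0,0.002,0,0,0],[0,0,0.004,0,0,0],[0,0,0.005,0,0,0],[0,0,0.006,0,0,0],[0,0,0.007,0,0,0],[0,0,0.007,0,0,0],[0,0,0.007,0,0,0],[0,0,0.007,0,0,0]]'
python3 -c "
from h import *
go([.627,-.248,.0085],0)"
```

```text
clock: 10.0
tcp_pos: [0.6282, -0.2473, 0.0103]
orientation: [0.0, 0.707, 0.708, 0.0]
wrist_force: [-1.2, -0.2, -1.3]
finger_gap: 0.0491
shift [-0.0007 -0.0012  0.0018] turn [ 0.01 -0.    0.08] t 10.0 tcp [ 0.6282 -0.2473  0.0103] F [-1.2  -0.23 -1.28] gap 0.0491 q [-0.49  0.64 -0.    0.93  0.    1.08]
```

```bash

python3 -m creep '[[0,0,0.0005,0,0,0],[0,0,0.001,0,0,0],[0,0,0.0015,0,0,0],[0,0,0.002,0,0,0],[0,0,0.002,0,0,0],[0,0,0.002,0,0,0],[0,0,0.002,0,0,0],[0,0,0.002,0,0,0]]'
```

```text
clock: 10.8
tcp_pos: [0.6282, -0.2473, 0.0087]
orientation: [0.0, 0.707, 0.708, 0.0]
wrist_force: [-2.4, 1.0, 4.3]
finger_gap: 0.0495
```

Contact: the force changed from −1.3 to +4.3 N. Release, check, then retreat.

```bash

python3 -m creep '[[0,0,0,0,0,0],[0,0,0,0,0,0],[0,0,0,0,0,0],[0,0,0,0,0,0],[0,0,0,0,0,0],[0,0,0,0,0,0],[0,0,0,0,0,0],[0,0,0,0,0,0]]' 0.062 20
python3 -m creep '[[0,0,-0.005,0,0,0],[0,0,-0.015,0,0,0],[0,0,-0.03,0,0,0],[0,0,-0.05,0,0,0],[0,0,-0.08,0,0,0],[0,0,-0.12,0,0,0],[0,0,-0.16,0,0,0],[0,0,-0.21,0,0,0]]'
python3 -c "
from h import *
go([.57,.05,.24],104.8)"
```

```text
clock: 11.6
tcp_pos: [0.6282, -0.2473, 0.0083]
orientation: [-0.0, 0.707, 0.708, 0.0]
wrist_force: [-0.1, 0.3, 0.6]
finger_gap: 0.0618
clock: 12.4
tcp_pos: [0.6274, -0.2469, 0.2203]
orientation: [-0.0, 0.707, 0.708, -0.0]
wrist_force: [0.7, -0.4, 0.0]
finger_gap: 0.0621
shift [ 0.297  -0.057  -0.0195] turn [-5.000e-02  0.000e+00  7.528e+01] t 12.4 tcp [ 0.6274 -0.2469  0.2203] F [ 0.73 -0.43  0.04] gap 0.0621 q [-0.49  0.52  0.33  1.38  0.    1.08]
```

```bash

python3 -m creep '[[0.02,-0.003,0,0,0,-6],[0.04,-0.007,0,0,0,-13],[0.06,-0.011,-0.005,0,0,-20],[0.085,-0.015,-0.01,0,0,-27],[0.11,-0.02,-0.015,0,0,-34],[0.135,-0.025,-0.02,0,0,-41],[0.16,-0.03,-0.02,0,0,-48],[0.185,-0.035,-0.02,0,0,-54]]' 0.06 20
python3 - <<'E'
from h import *
s=env.get_state();T=rot(s['orientation']);print(T.as_matrix().round(3),s['joint_pos'].round(2))
go([.589,.057,.24],104.8)
im,d,p=shot('scene');C=cloud(d,p);np.save('pics/C.npy',C)
i=im[150:240,230:320].astype(int);P=C[150:240,230:320]
m=(P[...,2]>.03)&(P[...,2]<.05)&(P[...,0]<.70);q=P[m];print('puck top',len(q),np.median(q,0),q.min(0),q.max(0))
cv2.imwrite('pics/c7.png',cv2.resize(im[150:290,230:400],None,fx=4,fy=4,interpolation=cv2.INTER_CUBIC))
E
```

```text
clock: 13.2
tcp_pos: [0.5929, -0.0614, 0.2405]
orientation: [0.001, 0.306, 0.952, 0.0]
wrist_force: [0.4, 0.6, 0.0]
finger_gap: 0.0599
[[-0.813  0.583  0.003]
 [ 0.583  0.813 -0.001]
 [-0.002  0.001 -1.   ]] [-0.24  0.35  0.12  1.34  0.    0.38]
shift [0.0722 0.094  0.0004] turn [ -0.     0.16 -50.45] t 13.2 tcp [ 0.5929 -0.0614  0.2405] F [0.4  0.58 0.03] gap 0.0599 q [-0.24  0.35  0.12  1.34  0.    0.38]
puck top 155 [ 0.62657433 -0.24411203  0.03853871] [ 0.47110274 -0.4038001   0.03000346] [ 0.65194843 -0.21286189  0.04498534]
```

View pics/c7.png

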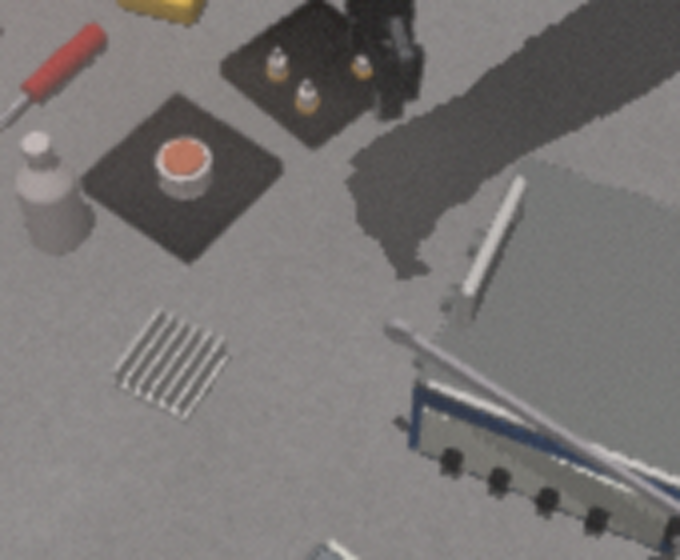

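The disc lies flat in the middle of the plain tray: disc at crop (184,168), tray centre at (183,178), consistent with its height. Next, over the handle.

```bash

python3 -m creep '[[0.012,0.015,0,0,0,-7],[0.024,0.03,0,0,0,-14],[0.036,0.047,0,0,0,-21],[0.048,0.063,0,0,0,-28],[0.06,0.08,0,0,0,-35],[0.068,0.09,0,0,0,-42],[0.072,0.094,0,0,0,-50.4],[0.072,0.094,0,0,0,-50.4]]' 0.05 20
python3 - <<'E'
from h import *
go([.589,.057,.137],104.8)
im,d,p=shot('top');f=cv2.resize(im[150:250,230:330],None,fx=4,fy=4,interpolation=cv2.INTER_CUBIC)
im,d,p=shot('scene');g=cv2.resize(im[150:250,310:410],None,fx=4,fy=4,interpolation=cv2.INTER_CUBIC)
cv2.imwrite('pics/c8.png',np.hstack([f,g]))
E
```

```text
clock: 14.05
tcp_pos: [0.5898, 0.0568, 0.2399]
orientation: [0.001, -0.127, 0.992, -0.0]
wrist_force: [0.3, -0.6, 0.1]
finger_gap: 0.0503
shift [0.0009 0.0004 0.1029] turn [-0.02  0.1  -0.23] t 14.05 tcp [0.5898 0.0568 0.2399] F [ 0.34 -0.56  0.15] gap 0.0503 q [-0.04  0.34  0.11  1.34  0.   -0.29]
```

View pics/c8.png

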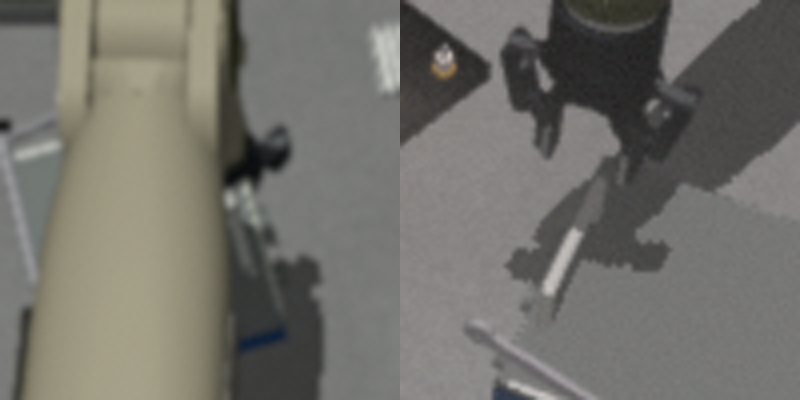

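The right half (scene camera) shows the open fingers straddling the handle line, at (545,150) and (630,175), with the bar from (605,170) to (548,290). I'll descend and close.

```bash

python3 -m creep '[[0.001,0,0.02,0,0,0],[0.001,0,0.04,0,0,0],[0.001,0,0.06,0,0,0],[0.001,0,0.075,0,0,0],[0.001,0,0.088,0,0,0],[0.001,0,0.098,0,0,0],[0.001,0,0.105,0,0,0],[0.001,0,0.105,0,0,0]]'
python3 -m creep '[[0,0,0,0,0,0],[0,0,0,0,0,0],[0,0,0,0,0,0],[0,0,0,0,0,0],[0,0,0,0,0,0],[0,0,0,0,0,0],[0,0,0,0,0,0],[0,0,0,0,0,0]]' 0.02 20
python3 -m creep '[[0,0,0,0,0,0],[0,0,0,0,0,0],[0,0,0,0,0,0],[0,0,0,0,0,0],[0,0,0,0,0,0],[0,0,0,0,0,0],[0,0,0,0,0,0],[0,0,0,0,0,0]]' 0.005 30
python3 -c "
from h import *
go([.589,.057,.134],104.8)"
```

```text
clock: 14.95
tcp_pos: [0.5883, 0.0556, 0.1325]
orientation: [-0.001, -0.126, 0.992, 0.0]
wrist_force: [-0.1, 0.3, -0.7]
finger_gap: 0.0497
clock: 15.75
tcp_pos: [0.5887, 0.0558, 0.1333]
orientation: [-0.0, -0.126, 0.992, 0.0]
wrist_force: [0.5, -0.3, 0.0]
finger_gap: 0.0198
clock: 16.55
tcp_pos: [0.5886, 0.0563, 0.1333]
orientation: [-0.0, -0.126, 0.992, 0.001]
wrist_force: [-0.7, 5.8, -0.1]
finger_gap: 0.0108
shift [-0.0006  0.0006 -0.0007] turn [ 0.06  0.   -0.29] t 16.55 tcp [0.5886 0.0563 0.1333] F [-0.74  5.79 -0.13] gap 0.0108 q [-0.04  0.39 -0.09  1.09  0.   -0.29]
```

```bash
python3 - <<'E'
from h import *
ex=HX;ey=np.cross([0,0,1],ex);hm=np.array([.5888,.0568,.153]);hinge=hm+.205*ey;hinge[2]=.1;print('hinge',hinge)
n=ex;o=hinge+.138*ex
for nm,px in(('scene',[(329.3,232.1)]),('top',[(285,161.3)])):
    p=env.camera_params(nm);c0=np.array(p['position'])
    for u,v in px:
        c=rot(p['orientation']).apply([(u-p['cx'])/p['fx'],-(v-p['cy'])/p['fy'],-1])
        X=c0+c*((o-c0)@n)/(c@n);r=X-hinge;print(nm,X.round(4),'len',np.hypot(r@ey,r[2]),'angle',np.arctan2(r[2],-(r@ey)), 'x_h',r@ex)
# arm pixels: cloud points reprojected onto plane along rays
for nm in('top','scene'):
    p=env.camera_params(nm);c0=np.array(p['position']);q=np.load(f'pics/hp_{nm}.npy');q=q[(q[:,2]>.672)&(q[:,4]>.128)]
    c=rot(p['orientation']).apply(np.c_[(q[:,0]-p['cx'])/p['fx'],-(q[:,1]-p['cy'])/p['fy'],-np.ones(len(q))])
    X=c0+c*(((o-c0)@n)/(c@n))[:,None];r=X-hinge;y,z=-(r@ey),r[:,2]
    l=cv2.fitLine(np.c_[y,z].astype(np.float32)*1000,cv2.DIST_HUBER,0,.01,.01).ravel()
    print(nm,'line angle',np.arctan(l[1]/l[0]),'offset z at y=0',l[3]-l[2]*l[1]/l[0],'span',y.min(),y.max())
E
```

```text
hinge [0.53643362 0.25499879 0.1       ]
scene [0.7279 0.0704 0.2034] len 0.24976310253229353 angle 0.4267980386185674 x_h 0.13799999999999993
top [0.731 0.059 0.205] len 0.2612797399767504 angle 0.4137166343695891 x_h 0.1379999999999999
top line angle 0.4116526 offset z at y=0 -2.4745255 span 0.03542959357897531 0.2384648692930991
scene line angle 0.38590115 offset z at y=0 8.700249 span 0.029016459977808665 0.23734184299295816
```

The mark comes out between 0.39 and 0.43 by the various fits. The tip sighting is the best of them: its length of 249.8 mm matches the 250 mm given, and it reads 0.427. I'll grip firmly and raise the lid along its arc (tool x is −hinge x, with the hinge at tool y +0.205, z +0.0335).

```bash

python3 -m creep '[[0,0.001,0,0,0,0],[0,0.001,0,0,0,0],[0,0.001,0,0,0,0],[0,0.001,0,0,0,0],[0,0.0019,-0.0051,1.43,0,0],[0,0.0029,-0.0102,2.86,0,0],[0,0.0041,-0.0153,4.3,0,0],[0,0.0054,-0.0203,5.73,0,0]]' 0.005 60
python3 -c "
from h import *
s=env.get_state();print(s['wrist_force'],s['ft_torque'],s['tcp_pos'],s['joint_pos'].round(2))"
```

```text
clock: 17.35
tcp_pos: [0.5874, 0.0606, 0.154]
orientation: [0.006, -0.126, 0.991, -0.051]
wrist_force: [1.0, -2.4, -3.8]
finger_gap: 0.0101
[ 1.04342517 -2.35569042 -3.83847207] [-0.39774831 -0.30584822  0.16547402] [0.58738387 0.06058787 0.1540103 ] [ 0.02  0.36 -0.08  1.1  -0.1  -0.24]
```

```bash

python3 -m creep '[[0,0.0009,-0.0051,1.43,0,0],[0,0.0019,-0.0102,2.86,0,0],[0,0.0031,-0.0153,4.3,0,0],[0,0.0044,-0.0203,5.73,0,0],[0,0.0058,-0.0253,7.16,0,0],[0,0.0073,-0.0303,8.59,0,0],[0,0.0089,-0.0352,10.03,0,0],[0,0.0107,-0.0401,11.46,0,0]]'
python3 -m creep '[[0,0.0009,-0.0051,1.43,0,0],[0,0.0019,-0.0102,2.86,0,0],[0,0.0031,-0.0153,4.3,0,0],[0,0.0044,-0.0203,5.73,0,0],[0,0.0048,-0.0218,6.15,0,0],[0,0.0048,-0.0218,6.15,0,0],[0,0.0048,-0.0218,6.15,0,0],[0,0.0048,-0.0218,6.15,0,0]]'
cat > m.py <<'E'
from h import *
s=env.get_state();T=rot(s['orientation']);ex=HX;ey=np.cross([0,0,1],ex);hinge=np.array([.5364,.2550,.1])
g=s['tcp_pos']+T.apply([0,0,-.0195]);r=g-hinge;a,b=-(r@ey),r[2]
print('grasp',g.round(4),'rad',np.hypot(a,b).round(4),'(exp .2117) lid est',np.arctan2(b,a)-np.arctan2(.053,.205),'F',s['wrist_force'].round(1),'tool tilt',np.arccos(-T.as_matrix()[2,2]).round(3))
E
python3 - <<'E'
import m
from h import *
im,d,p=shot('scene');cv2.imwrite('pics/c9.png',cv2.resize(im[160:290,310:450],None,fx=5,fy=4.6,interpolation=cv2.INTER_CUBIC))
E
```

```text
clock: 18.15
tcp_pos: [0.5835, 0.0749, 0.193]
orientation: [0.019, -0.124, 0.981, -0.15]
wrist_force: [1.8, -5.3, -3.7]
finger_gap: 0.0096
clock: 18.95
tcp_pos: [0.5807, 0.0855, 0.2123]
orientation: [0.025, -0.123, 0.971, -0.201]
wrist_force: [1.5, -5.1, -2.2]
finger_gap: 0.0098
grasp [0.5788 0.093  0.2302] rad 0.2121 (exp .2117) lid est 0.40786970668894323 F [ 1.5 -5.1 -2.2] tool tilt 0.409
```

View pics/c9.png

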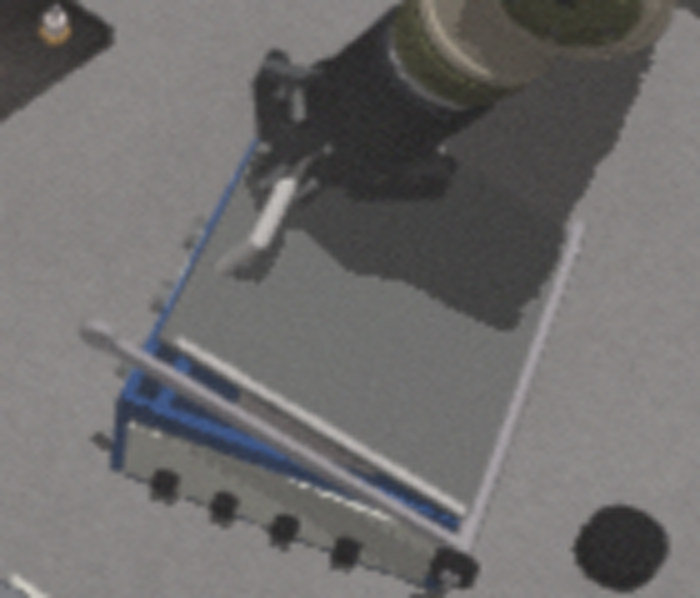

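The lid's end edge runs from (178,342) to (463,514) and the arm from (97,330) to (455,543): nearly parallel. I'll quantify that by overlaying the predicted lines at 0.41.

```bash
cat > ov.py <<'E'
import sys
from h import *
th=float(sys.argv[1]);tm=float(sys.argv[2]);out=sys.argv[3]
f=np.load('pics/scene.npz');im=f['im'];p=env.camera_params('scene')
ex=HX;ey=np.cross([0,0,1],ex);hinge=np.array([.5364,.2550,.1])
def px(x,r,n,t):
    X=hinge+x*ex-(r*np.cos(t)-n*np.sin(t))*ey+np.array([0,0,r*np.sin(t)+n*np.cos(t)])
    c=rot(p['orientation']).inv().apply(X-p['position']);return p['cx']+p['fx']*c[0]/-c[2],p['cy']-p['fy']*c[1]/-c[2]
x0,y0,k=322,222,8
big=cv2.resize(im[y0:y0+55,x0:x0+88],None,fx=k,fy=k,interpolation=cv2.INTER_CUBIC)
for x,n,t,col,rs in((.12,.008,th,(0,0,255),(.02,.07,.12,.17,.22)),(.12,0,th,(0,255,255),(.02,.07,.12,.17,.22)),(.138,0,tm,(0,255,0),(.02,.07,.12,.17,.22,.25))):
    for r in rs:
        u,v=px(x,r,n,t);cv2.circle(big,(round((u-x0+.5)*k),round((v-y0+.5)*k)),2,col,-1)
cv2.imwrite('pics/'+out,big)
E
python3 ov.py .41 .41 c10.png
```

```text
(no output)
```

View pics/c10.png

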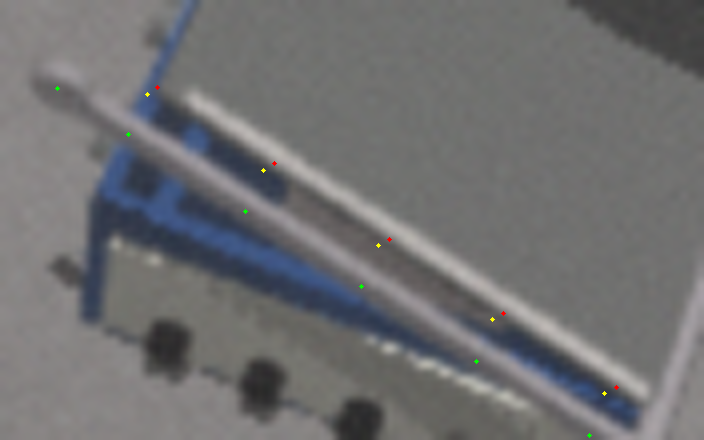

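The overlay shows a small constant offset (about 2 px), but the arm and lid slopes need subpixel tracing, so I'll do it numerically.

```bash
cat > tr.py <<'E'
from h import *
import sys
im,d,p=shot('scene')
for k in range(3): im=im.astype(float)+env.read_camera('scene')[0] if k==0 else im+env.read_camera('scene')[0]
g=im.mean(-1)/4
ex=HX;ey=np.cross([0,0,1],ex);hinge=np.array([.5364,.2550,.1]);c0=np.array(p['position'])
def trace(P,Q,us):
    out=[]
    for u in us:
        v0=P[1]+(Q[1]-P[1])*(u-P[0])/(Q[0]-P[0]);vs=np.arange(int(v0)-4,int(v0)+6);w=g[vs,u]
        i=2+np.argmax(w[2:8]);ii=np.arange(max(i-2,0),min(i+3,len(vs)));ww=np.clip(w[ii]-min(w[ii[0]],w[ii[-1]]),0,None)
        out.append((u,(ww*vs[ii]).sum()/ww.sum()))
    return np.array(out)
def ang(tr,x):
    l=cv2.fitLine(tr.astype(np.float32),cv2.DIST_HUBER,0,.01,.01).ravel();res=(tr-l[2:])@[-l[1],l[0]]
    u=np.array([tr[0,0],tr[-1,0]]);v=l[3]+(u-l[2])*l[1]/l[0]
    c=rot(p['orientation']).apply(np.c_[(u-p['cx'])/p['fx'],-(v-p['cy'])/p['fy'],-np.ones(2)])
    o=hinge+x*ex;X=c0+c*(((o-c0)@ex)/(c@ex))[:,None];r=X-hinge;y,z=-(r@ey),r[:,2]
    a=np.arctan2(z[0]-z[1],y[0]-y[1]);print('slope',l[1]/l[0],'res',res.std(),'angle',a,'normal offset of line from hinge mm',1000*(z[0]*np.cos(a)-y[0]*np.sin(a)),'y',y.round(3))
k=8;f=lambda a,b:(322+a/k-.5,222+b/k-.5)
L=trace(f(190,97),f(648,390),range(347,402));A=trace(f(130,128),f(600,424),range(339,388))
print('lid');ang(L,.12);print('arm');ang(A,.138)
print(A[::6].round(1).tolist(),L[::6].round(1).tolist())
E
python3 tr.py
```

```text
lid
slope 0.64627606 res 0.061208421381348486 angle 0.3982051073080853 normal offset of line from hinge mm 17.902381509177598 y [0.181 0.01 ]
arm
slope 0.63899916 res 0.1292476048842012 angle 0.39160008065100643 normal offset of line from hinge mm 11.875190490384602 y [0.198 0.047]
[[339.0, 237.4], [345.0, 241.3], [351.0, 245.4], [357.0, 249.0], [363.0, 252.8], [369.0, 256.6], [375.0, 260.5], [381.0, 264.6], [387.0, 268.4]] [[347.0, 234.6], [353.0, 238.5], [359.0, 242.5], [365.0, 246.0], [371.0, 250.0], [377.0, 253.9], [383.0, 257.8], [389.0, 261.7], [395.0, 265.6], [401.0, 269.6]]
```

```bash
cat > dp.py <<'E'
from h import *
from scipy.optimize import least_squares
p=env.camera_params('scene');D=[]
for i in range(8): D.append(env.read_camera('scene')[1])
D=np.array(D);D[D==0]=np.nan;d=np.nanmedian(D,0);C=cloud(d,p)
ex=HX;ey=np.cross([0,0,1],ex);hinge=np.array([.5364,.2550,.1]);r=C-hinge;x,y,z=r@ex,-(r@ey),r[...,2]
v,u=np.mgrid[:400,:640];b=(u>322)&(u<430)&(v>180)&(v<275)
m=b&(x>0)&(x<.105)&(y>.02)&(y<.16)&(abs(z-.008-y*.43)<.015)
A=np.c_[x[m],y[m],np.ones(m.sum())];s=least_squares(lambda c:A@c-z[m],[0,.4,0],loss='soft_l1',f_scale=.003).x
print('lid',m.sum(),'angle',np.arctan(s[1]),'x slope',s[0],'normal off',s[2]*np.cos(np.arctan(s[1])))
m=b&(x>.126)&(x<.15)&(y>.04)&(y<.24)&(abs(z-y*.43)<.02)
A=np.c_[y[m],np.ones(m.sum())];s=least_squares(lambda c:A@c-z[m],[.4,0],loss='soft_l1',f_scale=.003).x
print('arm',m.sum(),'angle',np.arctan(s[0]),'off',s[1]*np.cos(np.arctan(s[0])),'x',np.median(x[m]))
E
python3 dp.py; python3 m.py
```

```text
lid 1501 angle 0.40421687902132886 x slope 0.00021726441687635613 normal off 0.009878670995706888
arm 305 angle 0.40201185570075165 off 0.009656864484444467 x 0.14104818523603369
grasp [0.5788 0.093  0.2301] rad 0.2121 (exp .2117) lid est 0.40747946073948466 F [ 1.2 -4.9 -2.6] tool tilt 0.409
```

```bash
python3 - <<'E'
from h import *
p=env.camera_params('scene');c0=np.array(p['position']);ex=HX;ey=np.cross([0,0,1],ex)
for dx in(0,.003,.005,.007):
    h=np.array([.5364,.2550,.1])+dx*ex;o=[]
    for x,u,v in((.138,329.3,232.1),(.12,347,234.6),(.12,395,265.7),(.138,345,241.3),(.138,381,264.5)):
        c=rot(p['orientation']).apply([(u-p['cx'])/p['fx'],-(v-p['cy'])/p['fy'],-1]);X=c0+c*((h+x*ex-c0)@ex)/(c@ex);r=X-h;o.append((-(r@ey),r[2]))
    o=np.array(o);th=np.arctan2(o[1,1]-o[2,1],o[1,0]-o[2,0]);ta=np.arctan2(o[3,1]-o[4,1],o[3,0]-o[4,0])
    print(dx,'tip len',np.hypot(*o[0]).round(4),'ang',np.arctan2(o[0,1],o[0,0]).round(4),'lid slope',th.round(4),'off',(o[1,1]*np.cos(th)-o[1,0]*np.sin(th)).round(4),'arm slope',ta.round(4),'off',(o[3,1]*np.cos(ta)-o[3,0]*np.sin(ta)).round(4))
E
```

```text
0 tip len 0.2498 ang 0.4266 lid slope 0.4004 off 0.0172 arm slope 0.3991 off 0.0111
0.003 tip len 0.251 ang 0.4473 lid slope 0.4004 off 0.0222 arm slope 0.3991 off 0.0164
0.005 tip len 0.2519 ang 0.461 lid slope 0.4004 off 0.0255 arm slope 0.3991 off 0.0198
0.007 tip len 0.2528 ang 0.4746 lid slope 0.4004 off 0.0288 arm slope 0.3991 off 0.0233
```

Lid and arm agree within about 0.01 rad by both slope tracing (0.398–0.400 against 0.392–0.399) and depth (0.404 against 0.402). I'll do one steady hold and a final check, then hand in.

```bash

python3 -m creep '[[0,0,0,0,0,0],[0,0,0,0,0,0],[0,0,0,0,0,0],[0,0,0,0,0,0],[0,0,0,0,0,0],[0,0,0,0,0,0],[0,0,0,0,0,0],[0,0,0,0,0,0]]'
python3 m.py; python3 dp.py
python3 - <<'E'
from h import *
im,d,p=shot('scene');C=cloud(d,p);i=im.astype(int)
m=(i[...,2]-i[...,0]>50);v,u=np.mgrid[:400,:640];m&=(u>255)&(u<300)&(v>170)&(v<215);print('copper',m.sum(),np.median(C[m],0))
print(np.abs(env.get_state()['qvel']).max())
print(env.hand_in())
E
```

```text
clock: 20.4
tcp_pos: [0.5807, 0.0855, 0.2122]
orientation: [0.025, -0.123, 0.971, -0.201]
wrist_force: [2.3, -5.3, -2.6]
finger_gap: 0.0099
grasp [0.5788 0.093  0.2301] rad 0.2121 (exp .2117) lid est 0.40764587684878734 F [ 2.3 -5.3 -2.6] tool tilt 0.409
lid 1491 angle 0.4042541728280962 x slope 0.0013752045746736456 normal off 0.009850565272901408
arm 305 angle 0.4010320124008128 off 0.00980629396213488 x 0.14105525141878558
copper 65 [ 0.62639368 -0.24605201  0.04058817]
0.00196021968566044
the job is handed in; nothing more can be done
None
```

The disc is in the plain tray and released. The lid is raised in line with the pointer arm and held there by its handle, and the job was handed in at about 21 s.

- **Disc:** carried at the 20 N setting, which is the gripper's minimum, so above the 6–12 N you suggested but under the 25 N limit. I did not measure the actual grip force. The last camera check puts its top centre at (0.626, −0.246, 0.041). The tray centre is about (0.627, −0.248), and the height fits a disc lying flat on the tray floor. It was released only after contact was felt.
- **Lid:** steady at about 0.408 rad from the handle position and 0.404 rad from the camera depth.
- **Pointer arm:** 0.401–0.402 rad from depth. Edge tracing in the image gave lid minus arm of 0.001–0.007 rad.
- **Disagreement:** one sighting of the arm's tip gave about 0.427 rad. The lid edge showed a similar sideways offset in that camera view, so I put it down to calibration error and went with the slope comparisons.
- **Everything else:** I did not run a separate final check that the other objects were unmoved. No unexpected contact forces showed at any step.

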